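# Filter lever: home, then three clicks

### The job

Set the filter lever on top of the lamp housing by pushing its crossbar with the fingertips, without ever pinching it: push it fully home to its first position, at the end with the round light port, then push it back away from the port three clicks and leave it resting in that third click, never running past it. Finish with the hand clear, and leave the petri dish, the dropper bottle and the box of slides where they stand.

Things in the scene. Friction and masses are not known exactly. Their poses are not given: they have to be found in the camera images.
- lamp: Grey lamp housing, fixed, 130 (x) x 200 (y) x 56 (z) mm; origin: centre of its underside, z up. A round light port (36 mm flange, 26 mm nozzle, 32 mm long) sticks out of its -y end. The lever slides along y in a slot in the top. Six white index marks 16 mm apart lie on the top at x = -56, y = -40 to +40 mm; the thicker one, nearest the port, is home.
- filter_lever (a joint): Lever position in m, growing away from the light port (lamp +y). Sprung detents at 0 (home), 0.016, 0.032, 0.048 (third click), 0.064, 0.080; crests half-way between. Starts one or two clicks from home. 5 to 9 N push it out of a detent; past a crest it jumps up to 8 mm ahead of the finger into the next. Hard stops 2 mm beyond the end detents.
- bar_center (a point): Centre of the lever's crossbar, axes as the lamp's: 96 mm long (x), 16 mm thick over its rubber faces (y, the way it slides), 26 mm high (z). It stands on a thin stem, its underside 10 mm above the housing top, which is 23 mm below this point. At joint value q it is at (0, q - 0.040, 0.079) m in the lamp frame. A pointer at its -x end shows the index mark.
- pad_port: Rubber face of the crossbar towards the light port, 96 x 4 x 26 mm, origin at its centre (6 mm from the bar's centre, to lamp -y). Pushing on it moves the lever away from the port.
- pad_far: Rubber face of the crossbar away from the light port, 96 x 4 x 26 mm, origin at its centre (6 mm from the bar's centre, to lamp +y). Pushing on it moves the lever home.
- petri: Bystander: clear petri dish, 60 mm across, 16 mm high, in front of the light port; origin at the centre of its underside.
- dropper: Bystander: amber dropper bottle, 32 mm across, 97 mm high, beyond the end of the housing away from the port; origin at the centre of its underside.
- carton: Bystander: card box of slides, 31 x 81 x 28 mm, on the robot's side of the housing; origin at the centre of its underside.

How it is judged:
On the way, in this order (a step that is already met when the one before it is completed fails the run):
1. the lever is fully home (below 4 mm), at the light port's end (value of joint filter_lever below 0.004 m), for 0.2 s.
2. then the lever has been pushed out to the third click (value of joint filter_lever between 0.044 and 0.052 m), for 0.2 s.
At the end, for the whole second after the job is handed in: The lever rests in the third detent from home (48 mm, within 4 mm), and the three bystanders stand within 10 mm of where they were (all of step 2 and velocity of joint filter_lever between -0.005 and 0.005 m/s and distance of each of petri, dropper, carton from where it was at the start of the episode below 0.01 m); the robot touches nothing.
It fails at once if the lever runs past the third click (over the crest towards the fourth, 56 mm) (value of joint filter_lever above 0.056 m).
It fails at once if the crossbar is pinched (fingers press on both its faces at once) (contact force between the fingers and pad_port above 1 N and contact force between the fingers and pad_far above 1 N).
It fails at once if the petri dish is moved or lifted by more than 10 mm (distance of petri from where it was at the start of the episode above 0.01 m).
It fails at once if the dropper bottle is moved or lifted by more than 10 mm (distance of dropper from where it was at the start of the episode above 0.01 m).
It fails at once if the card box of slides is moved or lifted by more than 10 mm (distance of carton from where it was at the start of the episode above 0.01 m).
It also fails if it takes over 70 s, if anything falls off the work surface, if the arm or the gripper's body presses on something with over 40 N, if the wrist force passes 120 N, or if a joint passes its speed limit or range.

### The arm

A 6-joint arm with a two-finger parallel gripper is mounted at the origin on a cart in front of the work surface, level with it; the furniture and walls round the work are solid. World frame = base frame: x ahead of the robot, y to its left, z up, the work surface at z = 0. Lengths are in m, angles in rad, forces in N, time in s.
With the tool pointing down it reaches from about 0.35 to 0.775 m from the base axis. Payload 7.3 kg.
Tool frame: the origin (TCP) lies on the mounting face of the last link; the fingertips stand 178 mm ahead of it and the grasp point (between the pads) lies 159 mm ahead of it (arm.grip_point_offset is the distance from the TCP to the grasp point, in m); z points along the fingers, y is the direction in which the jaws open and shut (so a half turn about z gives the same grasp; the last joint's range is limited). The gripper opens to 92 mm and grips with 3 to 60 N. Pads are 19 mm wide; open, the fingers measure 130 mm over their backs; the gripper's body (75 mm by 190 mm) begins 47 mm behind the grasp point.
Start: joints at [-1.484, 0.342, 1.524, -0, 1.275, -0.146], TCP at [0.121, -0.511, 0.405] pointing down, gripper open.
Joint ranges: [-2.53, 2.53], [-0.77, 2.02], [0.04, 2.7], [-1, 4.14], [0.28, 2.66], [-3.11, 3.11]. Speed limits (rad/s): [2.57, 2.57, 3.14, 3.14, 3.14, 3.14].

### API

Orientations are given as a unit quaternion [w, x, y, z].
In Python, from rig import sensors, snapshot, workorder, arm gives the robot as it stands.
- The arm moves only by the tool jog_arm, never from a script. Its argument "commands" is one flat list of numbers, 6 for each row, row after row: the shift along the tool's x, y, z in cm, then the turn, a rotation vector about the tool's x, y, z in rad. In form: [x, y, z, wx, wy, wz, x, y, z, wx, wy, wz, ...]. A call has 1 to 20 rows; each row is the pose to reach, as a shift and turn from the pose measured when the call began, along the tool's axes at that moment; what a row does not reach only later rows make up. A row lasts 1/12 s, in which the tool goes at most 41.7 mm and 7.16 degrees, less where a joint would pass 70% of its speed; a pose out of reach is approached as far as the arm can. A call with a gripper value outside its range is refused whole. "jaw" is the opening, from 0 (shut) to 1 (fully open), set as the call begins (left out, the last holds). The fingers move at their own pace and stop on an object; "squeeze" is the grip in N (left out, the last holds). Time passes only in rows, so rows that repeat a pose let the fingers close. It gives the time, the measured TCP pose, the force and the opening at its end, in the units of the state.
- sensors.observe(): the state, without advancing time (a new reading comes with each control period).
- snapshot(name): name is "scene" or "top"; returns a dict with "color" (480x640x3 uint8, red, green, blue), "camera_matrix" (3x3 intrinsics, pixels), "R" (3x3) and "t" (3): a world point X has camera coordinates R X + t. Camera axes: x right, y down, z forward; pixel columns grow to the right and rows downward; lengths in m; the calibration is good to about 2 mm. A picture is of the moment at which its call begins. There is no depth.
- workorder.hand_in(): hands the job in, once; it reports no verdict.
The state is a dict: "clock": time; "joint_positions": joint angles; "qvel": joint speeds; "joint_efforts": joint torques, N m; "eef_pos": TCP position; "tool_rot": TCP orientation; "contact_force": force on the tool from outside, world axes, zero at the start; "wrist_torque": the same for the moment, N m; "finger_gap": opening from 0.0 (shut) to 1.0 (fully open).
Only numpy, scipy, OpenCV 4.12 (cv2) and the standard library are available. Lean on these libraries where they do the work, as an engineer would, in place of code of your own. Each camera call takes 0.05 s, during which the arm holds its last target. There are 200 camera calls.

## Working session

There is one attempt and no reset: what is moved stays moved. The work goes in short steps, Python scripts to look and compute and a tool call to move; the robot and the scene stay as the last step left them, time stands still between calls to the robot, and variables do not carry over. Pictures are saved under pics/ and viewed, about 8 in all and at most 12, crops included, and the job is handed in when it is done.

Besides the shell and the picture viewer there is one more tool, called after "Call:" as a command line: name --argument value ..., lists and objects as JSON in quotes. jog_arm: Moves the arm, as the interface text tells. Its arguments: {"type":"object","properties":{"commands":{"type":"array","items":{"type":"number"}},"jaw":{"type":"number"},"squeeze":{"type":"number"}},"required":["commands"]}

```bash
mkdir -p pics; ls; cat > h.py <<'E'
import numpy as np,cv2
from rig import sensors,snapshot,workorder,arm
def ray(s,u,v,z):
    K=np.array(s["camera_matrix"]);R=np.array(s["R"]);t=np.array(s["t"])
    c=-R.T@t; d=R.T@np.linalg.inv(K)@[u,v,1]; return c+d*(z-c[2])/d[2]
def proj(s,X):
    p=np.array(s["camera_matrix"])@(np.array(s["R"])@X+np.array(s["t"])); return p[:2]/p[2]
E
python3 - <<'E'
from h import *
for n in("scene","top"):
    s=snapshot(n); cv2.imwrite(f"pics/{n}0.png",s["color"][:,:,::-1]); R=np.array(s["R"]);print(n,-R.T@np.array(s["t"]),R.round(2).tolist())
print(sensors.observe())
E
```

```text
pics
scene [-0.15302785  0.80908074  0.68119801] [[-0.73, -0.68, -0.0], [-0.33, 0.36, -0.88], [0.6, -0.64, -0.48]]
top [0.40331681 0.02115097 0.90978367] [[-0.03, -1.0, 0.01], [-0.98, 0.03, -0.2], [0.2, -0.02, -0.98]]
{'clock': 0.1, 'joint_positions': array([-1.48401713e+00,  3.42643521e-01,  1.52490789e+00,  1.20254929e-05,
        1.27538967e+00, -1.45961806e-01]), 'qvel': array([ 8.46147120e-05, -1.51465909e-03, -2.87028416e-03,  1.43018707e-03,
        1.23242224e-03, -1.10726282e-03]), 'joint_efforts': array([ 1.88520789e-03, -4.32004058e+01, -2.44695586e+01,  7.19144032e-02,
        5.25742513e-02, -5.39145628e-05]), 'eef_pos': array([ 0.12112146, -0.51071777,  0.40412399]), 'tool_rot': array([-6.73747003e-04,  9.93236569e-01,  1.16106262e-01,  2.56965074e-05]), 'contact_force': array([ 0.81552337,  0.16028583, -0.17584703]), 'wrist_torque': array([ 0.01978612,  0.03678888, -0.0303007 ]), 'finger_gap': 0.9988441805350615}
```

View pics/top0.png

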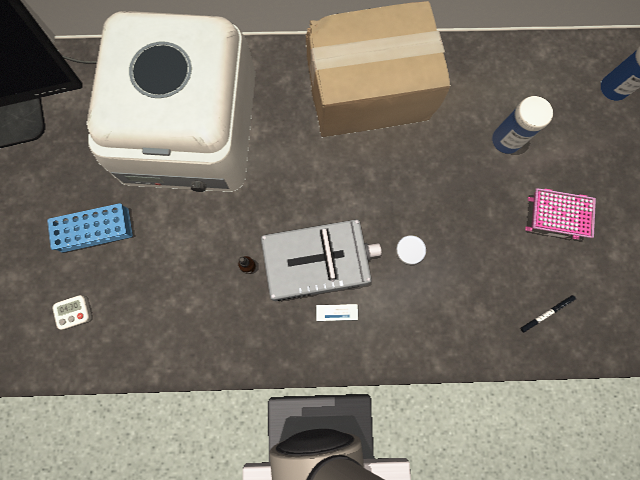

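View pics/scene0.png

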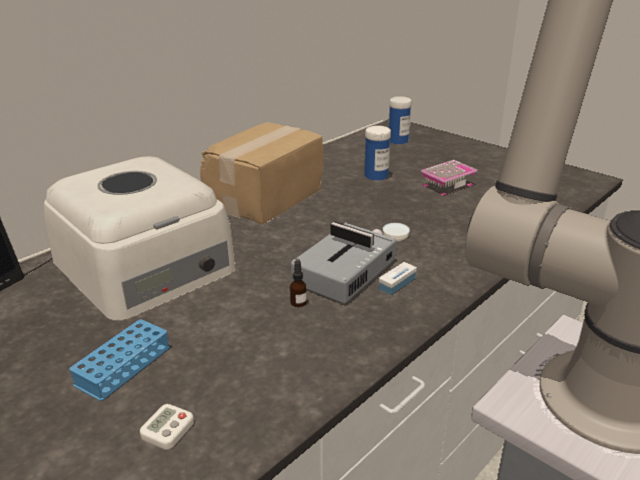

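Top view: lamp housing spans about (262..370, 222..300), with the port at (375,250), bar from (323,228) to (334,280), dropper at (247,265), petri at (411,250) and carton at (337,313). I'll enlarge the lamp.

```bash
python3 - <<'E'
import cv2
i=cv2.imread("pics/top0.png")[210:330,230:390]
cv2.imwrite("pics/crop0.png",cv2.resize(i,None,fx=5,fy=5,interpolation=cv2.INTER_CUBIC))
E
```

```text
(no output)
```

View pics/crop0.png

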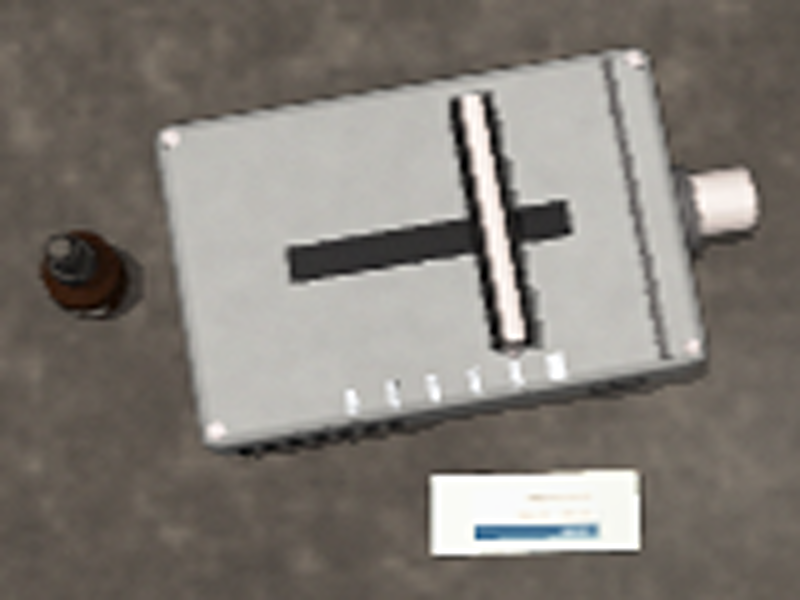

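The crop shows the marks running from (351,402) to home at (557,366). The pointer at (513,350) sits near the second mark, so q is about 16 mm. Next I fit the lamp frame.

```bash
cat >> h.py <<'E'
def fit(L,W):
    L,W=np.array(L),np.array(W); a=L-L.mean(0); b=W-W.mean(0)
    th=np.arctan2((a[:,0]*b[:,1]-a[:,1]*b[:,0]).sum(),(a*b).sum())
    R=np.array([[np.cos(th),-np.sin(th)],[np.sin(th),np.cos(th)]]); return th,R,W.mean(0)-R@L.mean(0)
E
python3 - <<'E'
from h import *
s=snapshot("top")
c=lambda u,v,z:ray(s,230+u/5-.4,210+v/5-.4,z)[:2]
P=[((-56,40),351,402),((-56,24),392,394),((-56,8),433,387),((-56,-8),475,380),((-56,-24),516,373),((-56,-40),557,366),
((65,100),160,128),((65,-100),645,47),((-65,-100),707,362),((-65,100),205,442)]
L=[np.array(p[0])/1000 for p in P]; W=[c(p[1],p[2],.056) for p in P]
th,R,t=fit(L,W); print("th",np.degrees(th),"t",t)
print((np.array(W)-(np.array(L)@R.T+t)).round(4).tolist())
for u,v in((474,95),(513,345)): 
  w=c(u,v,.092); print("barend",w,R.T@(w-t))
for n,u,v,z in(("drop",85,270,.05),("dropbase",100,300,.0),("petri",905,200,.016),("carton",535,512,.028),("cTL",430,473,.028),("cBR",640,555,.028)):
  w=c(u,v,z); print(n,w,R.T@(w-t))
o=sensors.observe();p=np.array(o["eef_pos"]);print(p)
print("axes tool\n",__import__("scipy.spatial.transform",fromlist=["Rotation"]).Rotation.from_quat(np.roll(o["tool_rot"],-1)).as_matrix().round(3), arm)
E
```

```text
th 7.80074833615037 t [0.53770159 0.00878042]
[[-0.0004, 0.0002], [0.0, 0.0002], [0.0001, 0.0002], [0.0001, -0.0002], [0.0002, -0.0002], [0.0003, -0.0003], [-0.0024, -0.0029], [-0.0019, 0.0025], [0.0009, 0.0023], [0.003, -0.0018]]
barend [ 0.58793008 -0.00902443] [ 0.04734705 -0.02445753]
barend [ 0.49261305 -0.02026216] [-0.0486132  -0.02265402]
drop [0.53145348 0.14404421] [0.01216886 0.13486011]
dropbase [0.52621924 0.14499844] [0.00711258 0.13651595]
petri [ 0.55595122 -0.18751814] [-0.00856257 -0.19695902]
carton [ 0.43348999 -0.02970743] [-0.10847113 -0.0239872 ]
cTL [0.44992353 0.01116673] [-0.08664188  0.01427821]
cBR [ 0.41560857 -0.07026878] [-0.13169241 -0.06174618]
[ 0.12110827 -0.51075498  0.40420694]
axes tool
 [[ 0.973  0.231 -0.   ]
 [ 0.231 -0.973  0.001]
 [ 0.    -0.001 -1.   ]] <Robot object at 0x7f8fd475fe00>
```

Fit agrees (bar at q = 0.016). Plan: close the jaws and turn so that tool x points along lamp +y. The two shut fingers then push as one rigid block. First I go above the far side of the bar.

Call:
jog_arm --commands '[52.7,-42.4,0,0,0,-1.473,52.7,-42.4,0,0,0,-1.473,52.7,-42.4,0,0,0,-1.473,52.7,-42.4,0,0,0,-1.473,52.7,-42.4,0,0,0,-1.473,52.7,-42.4,0,0,0,-1.473,52.7,-42.4,0,0,0,-1.473,52.7,-42.4,0,0,0,-1.473,52.7,-42.4,0,0,0,-1.473,52.7,-42.4,0,0,0,-1.473,52.7,-42.4,0,0,0,-1.473,52.7,-42.4,0,0,0,-1.473,52.7,-42.4,0,0,0,-1.473,52.7,-42.4,0,0,0,-1.473,52.7,-42.4,0,0,0,-1.473,52.7,-42.4,0,0,0,-1.473,52.7,-42.4,0,0,0,-1.473,52.7,-42.4,0,0,0,-1.473,52.7,-42.4,0,0,0,-1.473,52.7,-42.4,0,0,0,-1.473]' --jaw 0 --squeeze 30

```text
clock: 1.82
eef_pos: [0.5355, 0.0225, 0.4046]
tool_rot: [-0.001, 0.658, 0.753, -0.0]
contact_force: [0.4, -0.6, -0.6]
finger_gap: 0.003
```

Call:
jog_arm --commands '[0,0,3,0,0,0,0,0,6,0,0,0,0,0,9,0,0,0,0,0,11,0,0,0,0,0,12.5,0,0,0,0,0,13.5,0,0,0,0,0,14.5,0,0,0,0,0,15.4,0,0,0,0,0,15.4,0,0,0,0,0,15.4,0,0,0]'

```text
clock: 2.65
eef_pos: [0.5353, 0.0223, 0.2507]
tool_rot: [-0.001, 0.658, 0.753, -0.0]
contact_force: [0.0, 0.1, 0.4]
finger_gap: -0.001
```

```bash
cat > look.py <<'E'
from h import *
import sys
a=snapshot("scene")["color"][:,:,::-1][200:320,270:430]; b=snapshot("top")["color"][:,:,::-1][200:320,240:400]
f=lambda i:cv2.resize(i,None,fx=4,fy=4,interpolation=cv2.INTER_CUBIC)[:, :]
cv2.imwrite(sys.argv[1],cv2.resize(np.hstack([f(a),f(b)]),(800,300)) if 0 else np.vstack([cv2.resize(a,(400,300),interpolation=2),cv2.resize(b,(400,300),interpolation=2)]))
o=sensors.observe();print(o["clock"],o["eef_pos"],o["contact_force"])
d=o["eef_pos"][:2]-np.array([.5377,.0088]);th=np.radians(7.8);print("lamp xy",d@[np.cos(th),np.sin(th)],d@[-np.sin(th),np.cos(th)])
E
python3 look.py pics/l1.png
```

```text
2.75 [0.53558072 0.02252253 0.25132151] [-0.45895137  0.49708032 -0.26876609]
lamp xy -0.00023731167611696843 0.013883189001362982
```

View pics/l1.png

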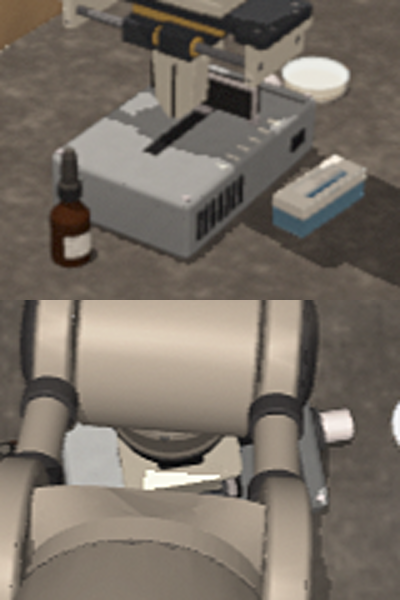

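The shut fingers stand just beyond the bar's far face, clear of the dropper and carton. Now I push home (tool -x).

Call:
jog_arm --commands '[-1,0,0,0,0,0,-1.6,0,0,0,0,0,-1.9,0,0,0,0,0,-2.1,0,0,0,0,0,-2.3,0,0,0,0,0,-2.5,0,0,0,0,0,-2.7,0,0,0,0,0,-2.9,0,0,0,0,0,-3.1,0,0,0,0,0,-3.3,0,0,0,0,0,-3.4,0,0,0,0,0,-3.4,0,0,0,0,0]'

```text
clock: 3.75
eef_pos: [0.5401, -0.0114, 0.2512]
tool_rot: [-0.0, 0.658, 0.753, 0.0]
contact_force: [0.5, -0.2, -0.5]
finger_gap: 0.004
```

```bash
python3 look.py pics/l2.png
```

```text
3.85 [ 0.54008583 -0.01125021  0.25123211] [-0.11477092  0.53963771  0.13348511]
lamp xy -0.00035736995711047384 -0.020188495055768307
```

View pics/l2.png

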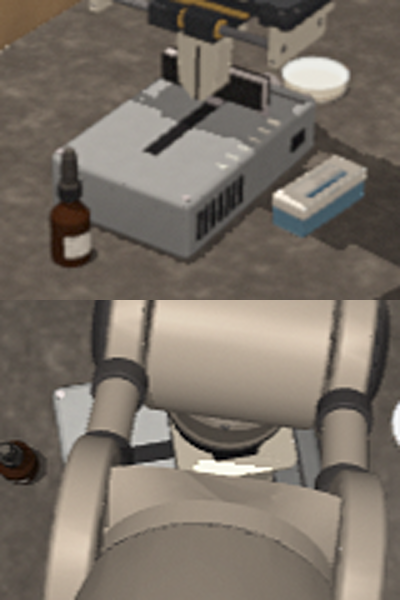

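The bar has moved toward the port with no force left, so it has probably snapped home. A few more mm until the force rises will confirm that.

Call:
jog_arm --commands '[-0.1,0,0,0,0,0,-0.2,0,0,0,0,0,-0.3,0,0,0,0,0,-0.35,0,0,0,0,0,-0.35,0,0,0,0,0]'

```text
clock: 4.27
eef_pos: [0.5404, -0.0137, 0.2513]
tool_rot: [-0.001, 0.658, 0.753, 0.001]
contact_force: [0.7, 6.2, 1.1]
finger_gap: 0.006
```

Call:
jog_arm --commands '[0.5,0,0,0,0,0,1.2,0,0,0,0,0,1.2,0,-3,0,0,0,1.2,0,-6,0,0,0,1.2,0,-6,0,0,0,-2,0,-6,0,0,0,-5,0,-6,0,0,0,-5.3,0,-6,0,0,0,-5.3,0,-6,0,0,0,-5.3,0,-6,0,0,0]'

```text
clock: 5.1
eef_pos: [0.5474, -0.0661, 0.3108]
tool_rot: [-0.001, 0.658, 0.753, 0.001]
contact_force: [-1.2, 1.2, -0.3]
finger_gap: 0.009
```

```bash
python3 look.py pics/l3.png
```

```text
5.2 [ 0.54739128 -0.0654058   0.31092691] [-0.42102115  0.68725812 -0.33472294]
lamp xy -0.00046927112934552577 -0.0748344917481803
```

View pics/l3.png

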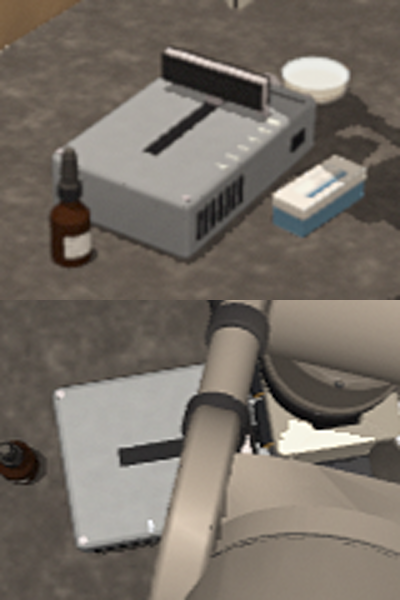

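The scene view shows the bar's near top corner at about (268,85) in the crop, i.e. (377,234) full-frame. I'll compare that with what home should give.

```bash
python3 - <<'E'
from h import *
s=snapshot("scene");th=np.radians(7.8)
for q in(0,.008,.016,.048):
  o=[]
  for x,y in((-.048,-.008),(-.048,.008),(.048,.008)):
    y+=q-.04; o.append(((proj(s,np.array([.5377+x*np.cos(th)-y*np.sin(th),.0088+x*np.sin(th)+y*np.cos(th),.092]))-[270,200])*2.5).round().tolist())
  print(q,o)
E
```

```text
0 [[271.0, 77.0], [261.0, 85.0], [161.0, 53.0]]
0.008 [[266.0, 81.0], [256.0, 89.0], [155.0, 57.0]]
0.016 [[261.0, 85.0], [250.0, 94.0], [150.0, 61.0]]
0.048 [[240.0, 102.0], [229.0, 110.0], [127.0, 76.0]]
```

Call:
jog_arm --commands '[0,0,2,0,0,0,0,0,4,0,0,0,0,0,5,0,0,0,0,0,6,0,0,0,0,0,6,0,0,0]'

```text
clock: 5.67
eef_pos: [0.5469, -0.0646, 0.2492]
tool_rot: [-0.003, 0.657, 0.754, 0.0]
contact_force: [-0.6, 0.0, 0.3]
finger_gap: 0.005
```

Home is confirmed: predicted corner (161,53) and (261,85) match the picture. Now I push away from the port slowly, past the first two crests.

Call:
jog_arm --commands '[0.7,0,0,0,0,0,1.3,0,0,0,0,0,1.6,0,0,0,0,0,1.75,0,0,0,0,0,1.9,0,0,0,0,0,2.05,0,0,0,0,0,2.2,0,0,0,0,0,2.35,0,0,0,0,0,2.5,0,0,0,0,0,2.65,0,0,0,0,0,2.8,0,0,0,0,0,2.95,0,0,0,0,0,3.1,0,0,0,0,0,3.25,0,0,0,0,0,3.4,0,0,0,0,0,3.4,0,0,0,0,0,3.4,0,0,0,0,0]'

```text
clock: 7.08
eef_pos: [0.5424, -0.0316, 0.2495]
tool_rot: [-0.002, 0.657, 0.754, -0.0]
contact_force: [-0.8, -5.2, -0.2]
finger_gap: 0.004
```

```bash
python3 look.py pics/l4.png
```

```text
7.1833 [ 0.5424211  -0.03158446  0.24945602] [-0.80517696 -5.85166676 -0.15898966]
lamp xy -0.0008033779675662895 -0.04065153865629547
```

View pics/l4.png

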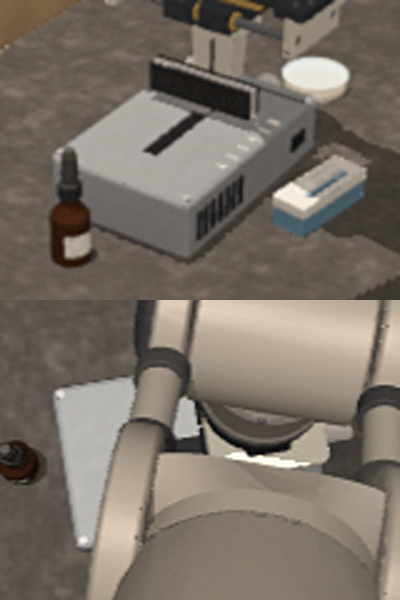

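The far top corner is at about (150,60), so q is about 17 mm: the first click, with contact where the model says it should be. On to the second click.

Call:
jog_arm --commands '[0.15,0,0,0,0,0,0.3,0,0,0,0,0,0.45,0,0,0,0,0,0.6,0,0,0,0,0,0.7,0,0,0,0,0,0.8,0,0,0,0,0,0.9,0,0,0,0,0,1.0,0,0,0,0,0,1.15,0,0,0,0,0,1.3,0,0,0,0,0,1.45,0,0,0,0,0,1.6,0,0,0,0,0,1.7,0,0,0,0,0,1.7,0,0,0,0,0]'

```text
clock: 8.35
eef_pos: [0.5402, -0.0154, 0.2496]
tool_rot: [-0.001, 0.657, 0.754, -0.001]
contact_force: [0.7, -3.9, 0.2]
finger_gap: 0.003
```

```bash
python3 look.py pics/l5.png
```

```text
8.45 [ 0.54018014 -0.01539284  0.24952578] [-0.28998612 -5.44281458 -0.33519192]
lamp xy -0.0008261557494069829 -0.024305599783363253
```

View pics/l5.png

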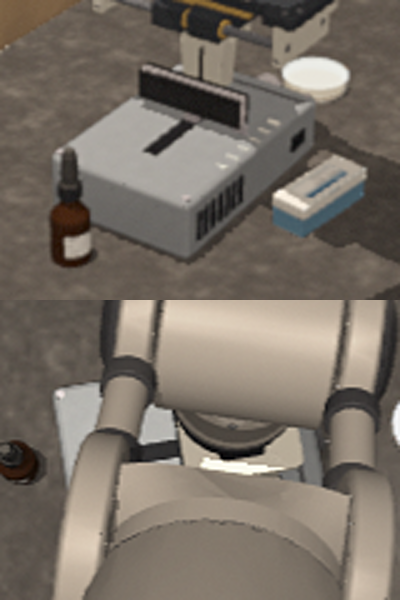

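The corner at (139,68) matches q of about 33 mm, the second click. The crest lies about 7 mm ahead, so I go in 0.5–1 mm steps and stop just past it.

Call:
jog_arm --commands '[0.1,0,0,0,0,0,0.2,0,0,0,0,0,0.3,0,0,0,0,0,0.4,0,0,0,0,0,0.5,0,0,0,0,0,0.55,0,0,0,0,0,0.6,0,0,0,0,0,0.65,0,0,0,0,0,0.7,0,0,0,0,0,0.75,0,0,0,0,0,0.8,0,0,0,0,0,0.85,0,0,0,0,0,0.85,0,0,0,0,0,0.85,0,0,0,0,0]'

```text
clock: 9.62
eef_pos: [0.539, -0.007, 0.2496]
tool_rot: [-0.001, 0.657, 0.754, -0.001]
contact_force: [-0.7, -0.4, -0.4]
finger_gap: 0.006
```

```bash
python3 look.py pics/l6.png
```

```text
9.7167 [ 0.53902372 -0.00699369  0.24952597] [-0.43334554 -1.11445715 -0.04864462]
lamp xy -0.0008319804867554169 -0.015827215880073717
```

View pics/l6.png

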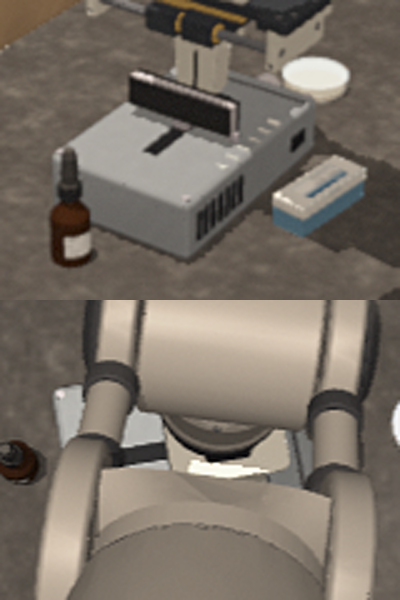

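Force is gone and the corner is at (129,74), close to the 48 mm prediction of (127,76), so it jumped into the third click. I retreat, lift and clear the view.

Call:
jog_arm --commands '[-0.5,0,0,0,0,0,-1.5,0,0,0,0,0,-2,0,0,0,0,0,-2,0,-3,0,0,0,-2,0,-6,0,0,0,-2,0,-10,0,0,0,-5,0,-12,0,0,0,-9,0,-12,0,0,0,-13,0,-12,0,0,0,-17,0,-12,0,0,0,-21,0,-12,0,0,0,-25,0,-12,0,0,0,-29,0,-12,0,0,0,-29,0,-12,0,0,0,-29,0,-12,0,0,0,-29,0,-12,0,0,0]'

```text
clock: 11.05
eef_pos: [0.5785, -0.2948, 0.3688]
tool_rot: [-0.002, 0.658, 0.753, -0.001]
contact_force: [-0.1, 1.0, 0.0]
finger_gap: -0.001
```

```bash
python3 - <<'E'
from h import *
s=snapshot("top"); i=s["color"][:,:,::-1]
cv2.imwrite("pics/end.png",cv2.resize(i[210:330,230:390],None,fx=5,fy=5,interpolation=2) if 0 else cv2.resize(i[210:330,230:440],None,fx=3.8,fy=3.8,interpolation=2))
th=np.radians(7.8)
for q in(.032,.048,.064):
  for x in(-.048,.048):
    y=q-.04; print(q,((proj(s,np.array([.5377+x*np.cos(th)-y*np.sin(th),.0088+x*np.sin(th)+y*np.cos(th),.092]))-[230,210])*3.8).round())
a=cv2.imread("pics/top0.png")
for n,(u,v,w,h) in dict(petri=(390,230,45,40),dropper=(232,248,28,32),carton=(308,298,56,30)).items(): print(n,cv2.absdiff(a,np.ascontiguousarray(i))[v:v+h,u:u+w].mean(), cv2.phaseCorrelate(cv2.cvtColor(a,6)[v:v+h,u:u+w].astype(float),cv2.cvtColor(np.ascontiguousarray(i),6)[v:v+h,u:u+w].astype(float)))
print(sensors.observe()["contact_force"])
E
```

```text
0.032 [358. 264.]
0.032 [326.  75.]
0.048 [326. 270.]
0.048 [294.  80.]
0.064 [294. 275.]
0.064 [262.  85.]
petri 0.7727777777777778 ((0.525936142573471, 0.01960825635361374), 0.986056669795775)
dropper 1.1804315476190477 ((0.02329894755228956, 0.05724491542511778), 1.0305552082092984)
carton 40.44424603174603 ((-0.006332120931698881, -0.3260134380429296), 0.3082827124505686)
[-0.38004316  0.12252022  0.23288791]
```

View pics/end.png

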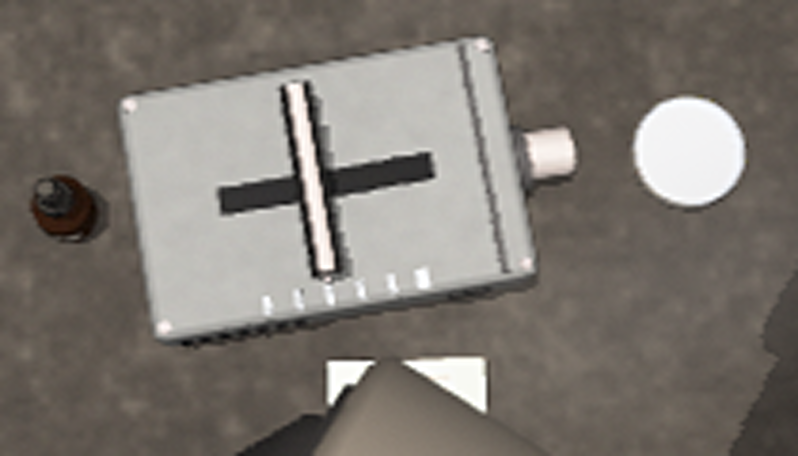

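The bar runs from (294,82) to (326,275), as predicted for 48 mm, with its pointer on the third mark past home. The carton's visible corner is at its original pixel (316,304). Handing in.

```bash
python3 -c "
from h import *
print(workorder.hand_in())"
```

```text
the job is handed in; nothing more can be done
None
```

The lever is resting in the third click, and I handed the job in at about 11 s of the 70 s allowed. No verdict was reported.

I kept the fingers shut and used them as a single pusher, so the crossbar was never pinched. I pushed the far face until the lever was home. Then I lifted over to the port side and pushed back through the first and second clicks, stopping just past the crest before the third so it snapped in ahead of the finger.

- **Home:** the bar's corners in the scene view matched the prediction for home, and about 6 N came back when I pressed a little further.
- **Third click:** in the last top view the bar's ends matched the 48 mm prediction to within a few pixels of the enlarged picture, about 2 mm. The pointer sits on the third mark past home.
- **Hand clear:** it stands about 0.3 m from the bar and well above the table, with only sensor noise on the wrist force.
- **Petri dish and dropper bottle:** a comparison with the first picture showed shifts of about half a pixel or less.
- **Box of slides:** the same comparison gave no usable result because the arm partly covers the box in the last view. Its visible top-left corner is where it was at the start, and the hand never went near it.

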